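# Find the rocking corner of the jig plate and press its shim flat

### The arm

A 6-joint arm with a two-finger parallel gripper is mounted at the origin on a cart in front of the work surface, level with it; the furniture and walls round the work are solid. World frame = base frame: x ahead of the robot, y to its left, z up, the work surface at z = 0. Lengths are in m, angles in rad, forces in N, time in s.
With the tool pointing down it reaches from about 0.375 to 0.9 m from the base axis. Payload 3.1 kg.
Tool frame: the origin (TCP) lies midway between the tips of the shut fingers; the grasp point (between the pads) lies robot.grip_depth behind it (robot.grip_depth is the distance from the TCP to the grasp point, in m); z points along the fingers, y is the line along which they close (so a half turn about z gives the same grasp; the last joint's range is limited). The gripper opens to 87 mm and grips with 3 to 60 N. Pads are 19 mm wide; open, the fingers measure 117 mm over their backs; the gripper's body (75 mm by 190 mm) begins 51 mm behind the grasp point.
Start: joints at [-1.292, 0.527, 1.433, -0, 1.181, -0.178], TCP at [0.276, -0.561, 0.223] pointing down, gripper open.
Joint ranges: [-3.08, 3.08], [-0.75, 2.2], [0.22, 2.44], [-1.43, 4.57], [0, 2.65], [-2.85, 2.85]. Speed limits (rad/s): [2.79, 2.79, 3.14, 3.14, 3.14, 3.14].

### API

Orientations are given as a unit quaternion [x, y, z, w].
In Python, from rig import robot, optics, hand_in gives the robot as it stands (robot), with the cameras (optics) and the job as plain functions.
- The arm moves only by the shell command python3 nudge.py 'ROWS' [OPENING] [FORCE]. ROWS is a JSON list of rows, 1 to 20 of them, each of 4 numbers: dx, dy, dz in m, then a turn about the tool's z in rad; each row shifts and turns the commanded pose from where the row before left it, along the tool's axes as they then stand; what a row does not reach is not made up. A row lasts 1/12 s, in which the tool goes at most 0.0417 m and 0.125 rad, less where a joint would pass 70% of its speed; a pose out of reach is approached as far as the arm can. OPENING is the finger opening in m, set as the command begins (- or left out keeps the last). The fingers move at their own pace and stop on an object; FORCE is the grip in N (left out, the last holds). Time passes only in rows, so rows that do not move let the fingers close. It prints the time, the measured TCP pose, the force, the opening and the grip force at its end.
- robot.get_obs(): the state, without advancing time (a new reading comes with each control period).
- optics.camera(name): name is "side" or "top" or "wrist"; returns a dict with "img" (420x560x3 uint8, red, green, blue), "fx", "fy", "cx", "cy" (pixels), "xyz" and "attitude" of the camera in the world. Camera axes: x right, y down, z forward; pixel columns grow to the right and rows downward; lengths in m; the calibration is good to about 2 mm. The wrist camera is an equidistant fisheye: a pixel r from the principal point sees the ray r / f radians off the axis. A picture is of the moment at which its call begins. There is no depth.
- hand_in(): hands the job in; it is judged then, once.
The state is a dict: "time": time; "q": joint angles; "joint_velocities": joint speeds; "joint_torque": joint torques, N m; "position": TCP position; "tool_rot": TCP orientation; "ft_force": force on the tool from outside, world axes, zero at the start; "moment": the same for the moment, N m; "grip_width": finger opening in m; "grip_force": force on a finger pad.
Only numpy, scipy, OpenCV 4.12 (cv2) and the standard library are available. Lean on these libraries where they do the work, as an engineer would, in place of code of your own. Each camera call takes 0.05 s, during which the arm holds its last target. There are 200 camera calls.

### The job

The H-shaped aluminium jig plate rocks on one of its four feet. Press gently down with closed fingertips on the red spot at each corner until you find the corner that gives, then press the yellow shim tab in front of that corner (on the robot's side of it) down flat and draw clear. Leave the other three tabs standing, and do not grasp, lift or shift the plate or anything else.

Things in the scene. Friction and masses are not known exactly. Their poses are not given: they have to be found in the camera images.
- jig_base: Dark steel base slab, screwed down, 12 mm thick, x = -125 to +75 mm, y = -92 to +92 mm. Origin on the bench under the centre of the plate; x points away from the robot, y to its left, turned by up to 0.25 rad. Four feet that look alike stand on it at x = +-50, y = +-70 mm and carry the plate; each has a yellow shim tab in front of it (towards -x).
- plate: Loose H-shaped aluminium plate, 0.7 kg, 10 mm thick: two bars along y (36 x 180 mm, centred at x = +-50 mm) and a web 60 mm wide in y. Origin: centre of its underside; axes as the base's. Its top is level, 40 mm above the bench. Three corners are rigid; the fourth, which changes from start to start, sinks 5 mm under about 3 N, is hard then, and springs back.
- corner_near_right (a point): Red spot on the plate's top at its near right corner, right over the foot, 40 mm above the bench: press here to feel whether the corner gives. In the base frame at (-50, -70, 40) mm.
- corner_near_left (a point): Red spot on the plate's top at its near left corner, right over the foot, 40 mm above the bench: press here to feel whether the corner gives. In the base frame at (-50, 70, 40) mm.
- corner_far_left (a point): Red spot on the plate's top at its far left corner, right over the foot, 40 mm above the bench: press here to feel whether the corner gives. In the base frame at (50, 70, 40) mm.
- corner_far_right (a point): Red spot on the plate's top at its far right corner, right over the foot, 40 mm above the bench: press here to feel whether the corner gives. In the base frame at (50, -70, 40) mm.
- tab_near_right (a point): Where to press straight down on the yellow shim tab of the near right corner, in the base frame (-98, -70) mm; the point is 30 mm above the bench, the top of the tab when flat. Leaf 30 mm wide, 46 mm long, hinged along y 26 mm behind this point; stands up about 0.65 rad, tip 56 mm above the bench. It takes about 7 N, stays where left, stops hard when flat.
- tab_near_left (a point): Where to press straight down on the yellow shim tab of the near left corner, in the base frame (-98, 70) mm; the point is 30 mm above the bench, the top of the tab when flat. Leaf 30 mm wide, 46 mm long, hinged along y 26 mm behind this point; stands up about 0.65 rad, tip 56 mm above the bench. It takes about 7 N, stays where left, stops hard when flat.
- tab_far_left (a point): Where to press straight down on the yellow shim tab of the far left corner, in the base frame (2, 70) mm; the point is 30 mm above the bench, the top of the tab when flat. Leaf 30 mm wide, 46 mm long, hinged along y 26 mm behind this point; stands up about 0.65 rad, tip 56 mm above the bench. It takes about 7 N, stays where left, stops hard when flat.
- tab_far_right (a point): Where to press straight down on the yellow shim tab of the far right corner, in the base frame (2, -70) mm; the point is 30 mm above the bench, the top of the tab when flat. Leaf 30 mm wide, 46 mm long, hinged along y 26 mm behind this point; stands up about 0.65 rad, tip 56 mm above the bench. It takes about 7 N, stays where left, stops hard when flat.
- loose_pad (a joint): How far (m) the rocking corner is pressed down: 0 = level, 0.005 = fully down. It does not tell which corner that is.
- shim_loose (a joint): Hinge angle (rad) of the shim tab at the rocking corner: 0 to 0.06 = standing up as found, 0.65 = flat. Which corner that is changes from start to start and must be felt.
- shim_a (a joint): Hinge angle (rad) of the shim tab at one of the three sound corners: 0 to 0.06 = standing up as found, 0.65 = flat. Which corner it belongs to changes from start to start. Must stay up.
- shim_b (a joint): Hinge angle (rad) of the shim tab at one of the three sound corners: 0 to 0.06 = standing up as found, 0.65 = flat. Which corner it belongs to changes from start to start. Must stay up.
- shim_c (a joint): Hinge angle (rad) of the shim tab at one of the three sound corners: 0 to 0.06 = standing up as found, 0.65 = flat. Which corner it belongs to changes from start to start. Must stay up.
- bush: Grey flanged bush, 35 mm across, 12 mm high, standing in the middle of the plate's web; bystander. Origin at the centre of its underside.
- pen: White and red pen, 145 mm long, 9 mm high, lying along y on the bench left of the jig; bystander. Origin at the centre of its underside.
- clasp_0: White ring clasp, 34 x 44 x 23 mm, on the bench left of the jig; bystander. Origin at the centre of its underside.
- clasp_1: White ring clasp, 32 x 40 x 21 mm, on the bench left of the jig; bystander. Origin at the centre of its underside.
- ring: Black ring, 48 mm across, 8 mm high, on the bench behind the jig; bystander. Origin at the centre of its underside.
- screwdriver: Red-handled screwdriver, 183 mm long, 23 mm high, on the bench right of and behind the jig; bystander. Origin at the centre of its underside.
- marker: Red and black marker, 123 mm long, 16 mm high, on the bench right of the jig; bystander. Origin at the centre of its underside.

How it is judged:
By the outcome, as a careful person would: the job done as asked, in the order asked, and still so for the second after the job is handed in, with the robot touching nothing.
It also fails if it takes over 58 s, if anything falls off the work surface, if the arm or the gripper's body presses on something with over 40 N, if the wrist force passes 120 N, or if a joint passes its speed limit or range.

## Working session

There is one attempt and no reset: what is moved stays moved. The work goes in short steps, Python scripts to look and compute and a shell command to move; the robot and the scene stay as the last step left them, time stands still between calls to the robot, and variables do not carry over. Pictures are saved under pics/ and viewed, at most 10 in all, crops included, and the job is handed in when it is done.

```bash
ls; mkdir -p pics
python3 - <<'E'
from rig import robot, optics, hand_in
import cv2
print(robot.get_obs(), robot.grip_depth)
for n in ("top","side"):
    c=optics.camera(n); cv2.imwrite(f"pics/{n}0.png",c["img"][:,:,::-1]); print({k:v for k,v in c.items() if k!="img"})
E
```

```text
nudge.py
pics
rig.py
{'time': 0.0, 'q': array([-1.29151719e+00,  5.28476441e-01,  1.43391541e+00,  2.64368220e-06,
        1.18141664e+00, -1.78523218e-01]), 'joint_velocities': array([ 0.00059285,  0.00172661,  0.00134047, -0.00160635,  0.00297345,
       -0.00062885]), 'joint_torque': array([-1.44059363e-04, -4.40043354e+01, -1.76594746e+01,  6.33219467e-02,
        5.83412696e-02, -1.84262744e-04]), 'position': array([ 0.27604083, -0.55990408,  0.22156118]), 'tool_rot': array([ 9.73915831e-01,  2.26906868e-01, -5.45701542e-05, -1.10657196e-03]), 'ft_force': array([ 0.35750721,  1.22157299, -0.18818866]), 'moment': array([-0.01049701,  0.01226296, -0.00916715]), 'grip_force': 0.0, 'grip_width': 0.08773345226940588} 0.0187
{'fx': 380.26740994553825, 'fy': 380.26740994553825, 'cx': 287.1932696624314, 'cy': 210.8717014002777, 'xyz': array([0.52081231, 0.16120409, 0.95681413]), 'attitude': array([-0.7055016 ,  0.7081095 , -0.01380523,  0.02564852])}
{'fx': 487.18333809305113, 'fy': 487.18333809305113, 'cx': 279.0660598527833, 'cy': 213.55332292417822, 'xyz': array([ 0.59802009, -0.84551435,  0.68252805]), 'attitude': array([ 0.87481638,  0.01998378,  0.00240274, -0.48403634])}
```

View pics/top0.png

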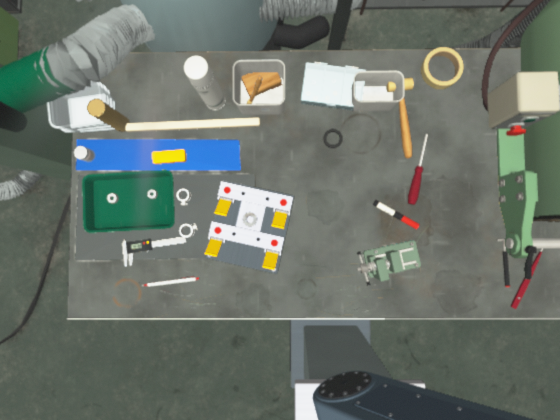

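View pics/side0.png

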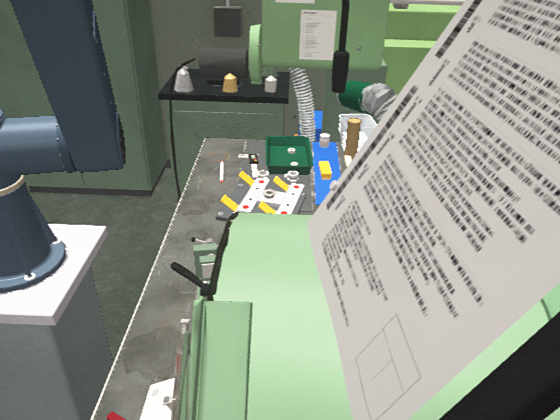

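The top view shows the H plate with red spots near (227,190), (283,202), (218,230) and (275,243). The yellow tabs are below each spot and the bush is at (250,219). The side view shows the same plate around (270,195), with the vise at about (205,250) between it and the start pose.

```bash
cat > h.py <<'E'
import cv2, numpy as np
from scipy.spatial.transform import Rotation as R
def ray(c,p):
    d=np.array([(p[0]-c["cx"])/c["fx"],(p[1]-c["cy"])/c["fy"],1.]); return np.array(c["xyz"]),R.from_quat(c["attitude"]).apply(d)
def plane(c,p,z):
    o,d=ray(c,p); return o+d*(z-o[2])/d[2]
def proj(c,P):
    v=R.from_quat(c["attitude"]).inv().apply(np.array(P)-c["xyz"]); return np.array([c["fx"]*v[0]/v[2]+c["cx"],c["fy"]*v[1]/v[2]+c["cy"]])
def tri(c1,p1,c2,p2):
    o1,d1=ray(c1,p1);o2,d2=ray(c2,p2)
    s=np.linalg.lstsq(np.c_[d1,-d2],o2-o1,rcond=None)[0]
    a,b=o1+s[0]*d1,o2+s[1]*d2
    return (a+b)/2,np.linalg.norm(a-b)
def blobs(img,kind,box,amin=4):
    h=cv2.cvtColor(img,cv2.COLOR_RGB2HSV); H,S,V=[h[:,:,i].astype(int) for i in range(3)]
    m=((H<8)|(H>172))&(S>130)&(V>90) if kind=="red" else (H>18)&(H<32)&(S>150)&(V>100)
    m=m.astype(np.uint8); n,l,s,_=cv2.connectedComponentsWithStats(m)
    w=h[:,:,1].astype(float); out=[]
    for i in range(1,n):
        if s[i,4]<amin: continue
        y,x=np.nonzero(l==i); cx,cy=x.mean(),y.mean()
        if box[0]<cx<box[2] and box[1]<cy<box[3]: out.append((cx,cy,int(s[i,4])))
    return np.round(out,1)
E
python3 - <<'E'
from rig import robot, optics, hand_in
from h import *
t=optics.camera("top"); s=optics.camera("side")
rt=blobs(t["img"],"red",(200,175,300,270)); rs=blobs(s["img"],"red",(215,165,320,225),2)
print(rt,rs,blobs(t["img"],"yel",(200,175,300,275)),blobs(s["img"],"yel",(215,165,320,225)),sep="\n")
for p in rt:
    P=plane(t,p,.04); print(P.round(4),proj(s,P).round(1))
    for q in rs:
        X,e=tri(t,p,s,q)
        if e<.006: print("   tri",X.round(4),e.round(4))
im=s["img"][150:270,180:340]; cv2.imwrite("pics/side1.png",cv2.resize(im,None,fx=5,fy=5,interpolation=cv2.INTER_CUBIC)[:,:,::-1])
E
```

```text
[[226.7 189.6  27. ]
 [283.  202.1  25. ]
 [217.5 230.   26. ]
 [273.8 242.5  28. ]]
[[221.3 181.3   3. ]
 [261.  181.4   8. ]
 [296.2 186.4   9. ]
 [245.  206.5  10. ]
 [283.5 212.5  12. ]]
[[222.5 207.2 191. ]
 [279.  219.8 191. ]
 [213.1 247.5 198. ]
 [269.9 260.4 202. ]]
[[246.  177.9  89. ]
 [280.6 183.5  85. ]
 [229.  202.6 129. ]
 [266.  208.  102. ]]
[0.6244 0.3233 0.04  ] [297.1 186.1]
   tri [0.6232 0.3234 0.039 ] 0.0027
[0.5934 0.1866 0.04  ] [284.6 212.1]
   tri [0.592  0.1865 0.0388] 0.0029
[0.5265 0.345  0.04  ] [261.8 181. ]
   tri [0.5253 0.3452 0.0386] 0.0024
[0.496  0.2089 0.04  ] [246.5 206. ]
   tri [0.4941 0.2089 0.0384] 0.0038
```

View pics/side1.png

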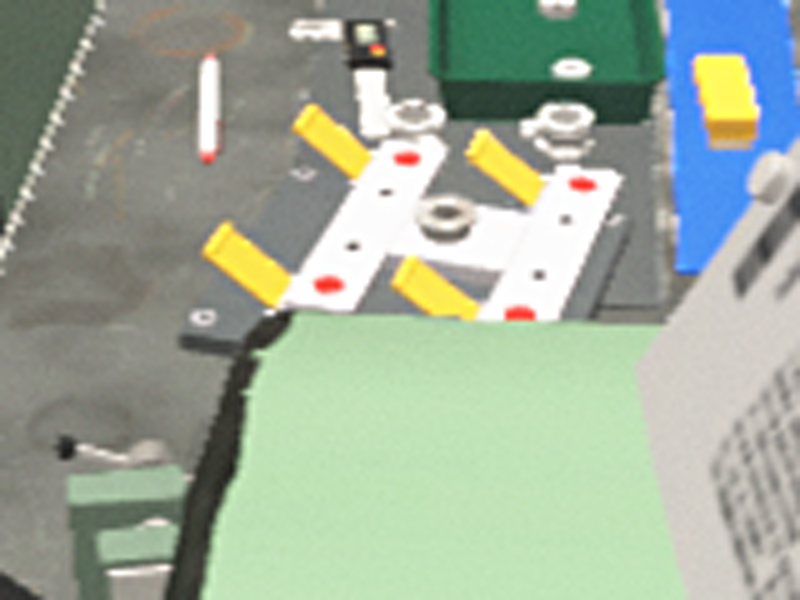

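The zoomed side view confirms the four spots, at (245,206.5), (261,181), (283.5,212.5) and (296,186), with all four tabs standing. The green machine lies between the start pose and the jig, so I'll check its height before sweeping past.

Run:
```python
from rig import robot, optics, hand_in
from h import *
t=optics.camera("top"); s=optics.camera("side")
for p in [(498,135),(500,210),(506,250),(506,285),(490,90)]:
    print(p,[(z,plane(t,p,z)[:2].round(3).tolist(),proj(s,plane(t,p,z)).round().tolist()) for z in (0,.1,.2,.3,.4,.5)])
im=t["img"][50:330,340:560]; im2=s["img"][180:420,120:340]
a=cv2.resize(im,(393,500),interpolation=cv2.INTER_CUBIC); b=cv2.resize(im2,(400,436),interpolation=cv2.INTER_CUBIC)
b=cv2.copyMakeBorder(b,0,64,0,0,cv2.BORDER_CONSTANT)
cv2.imwrite("pics/mach.png",np.hstack([a,b])[:,:,::-1])
c=np.array([.5593,.2660]); y=-.219
for n,(u,v) in dict(c_nr=(-50,-70),c_nl=(-50,70),c_fl=(50,70),c_fr=(50,-70),t_nr=(-98,-70),t_nl=(-98,70),t_fl=(2,70),t_fr=(2,-70)).items():
    print(n,(c+np.array([[np.cos(y),-np.sin(y)],[np.sin(y),np.cos(y)]])@[u/1e3,v/1e3]).round(4))
```

```text
(498, 135) [(0, [0.764, -0.356], [383.0, 417.0]), (0.1, [0.739, -0.302], [371.0, 347.0]), (0.2, [0.713, -0.248], [358.0, 275.0]), (0.3, [0.688, -0.194], [345.0, 202.0]), (0.4, [0.662, -0.14], [332.0, 127.0]), (0.5, [0.637, -0.086], [318.0, 51.0])]
(500, 210) [(0, [0.574, -0.354], [264.0, 411.0]), (0.1, [0.569, -0.3], [263.0, 342.0]), (0.2, [0.563, -0.247], [262.0, 271.0]), (0.3, [0.558, -0.193], [261.0, 198.0]), (0.4, [0.552, -0.139], [260.0, 124.0]), (0.5, [0.546, -0.085], [259.0, 49.0])]
(506, 250) [(0, [0.475, -0.366], [201.0, 415.0]), (0.1, [0.48, -0.311], [206.0, 344.0]), (0.2, [0.484, -0.256], [211.0, 272.0]), (0.3, [0.489, -0.2], [216.0, 199.0]), (0.4, [0.494, -0.145], [222.0, 125.0]), (0.5, [0.499, -0.09], [227.0, 49.0])]
(506, 285) [(0, [0.389, -0.363], [147.0, 411.0]), (0.1, [0.403, -0.308], [158.0, 341.0]), (0.2, [0.416, -0.253], [168.0, 270.0]), (0.3, [0.43, -0.198], [178.0, 197.0]), (0.4, [0.444, -0.144], [189.0, 123.0]), (0.5, [0.458, -0.089], [200.0, 48.0])]
(490, 90) [(0, [0.88, -0.34], [454.0, 412.0]), (0.1, [0.842, -0.287], [435.0, 343.0]), (0.2, [0.805, -0.235], [415.0, 272.0]), (0.3, [0.767, -0.183], [395.0, 200.0]), (0.4, [0.73, -0.13], [375.0, 126.0]), (0.5, [0.692, -0.078], [354.0, 51.0])]
c_nr [0.4953 0.2085]
c_nl [0.5257 0.3452]
c_fl [0.6233 0.3235]
c_fr [0.5929 0.1868]
t_nr [0.4484 0.219 ]
t_nl [0.4788 0.3556]
t_fl [0.5765 0.3339]
t_fr [0.546  0.1972]
```

View pics/mach.png

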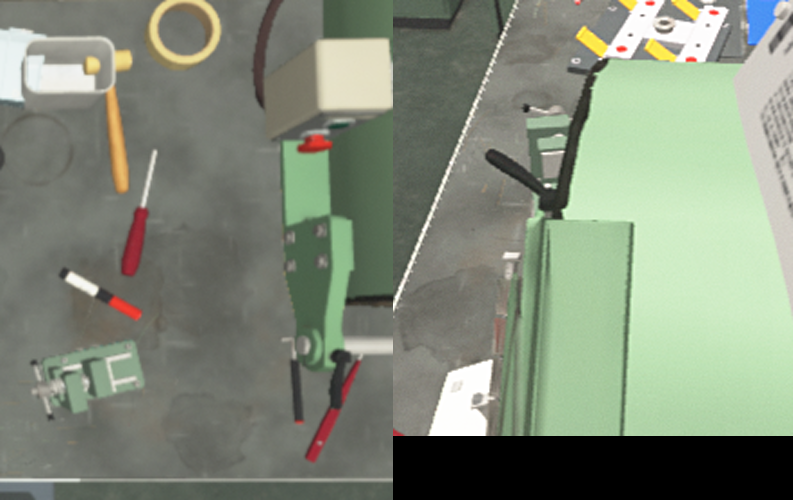

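The machine's lever side stands about 0.2–0.3 m high at x > 0.4, y ≈ -0.25 to -0.35. I'll pass at x ≈ 0.3, z ≈ 0.36, with the fingers shut and the tool squared to the world axes.

```bash
python3 nudge.py '[[0,0,-0.035,0.1145],[0,0,-0.035,0.1145],[0,0,-0.035,0.1145],[0,0,-0.035,0.1145],[0.003,-0.039,0,0],[0.003,-0.039,0,0],[0.003,-0.039,0,0],[0.003,-0.039,0,0],[0.003,-0.039,0,0],[0.003,-0.039,0,0],[0.003,-0.039,0,0],[0.003,-0.039,0,0],[0,0,0,0]]' 0 10
```

```text
time: 1.38
position: [0.2991, -0.2412, 0.3622]
tool_rot: [1.0, 0.002, -0.0, -0.003]
ft_force: [-0.2, 0.2, -0.7]
grip_width: 0.008
grip_force: 0.0
```

```bash
python3 nudge.py '[[0.02,-0.038,0,0],[0.02,-0.038,0,0],[0.02,-0.038,0,0],[0.02,-0.038,0,0],[0.02,-0.038,0,0],[0.0136,-0.037,0,0],[0.0136,-0.037,0,0],[0.0136,-0.037,0,0],[0.0136,-0.037,0,0],[0.0136,-0.037,0,0],[0.0136,-0.037,0,0],[0.0136,-0.037,0,0],[0,0,0.034,0.0313],[0,0,0.034,0.0313],[0,0,0.034,0.0313],[0,0,0.034,0.0313],[0,0,0.034,0.0313],[0,0,0.034,0.0313],[0,0,0.034,0.0313],[0,0,0,0]]' 0
```

```text
time: 3.05
position: [0.4883, 0.1935, 0.1187]
tool_rot: [0.994, -0.11, -0.006, 0.002]
ft_force: [-1.2, -0.4, 0.5]
grip_width: 0.0004
grip_force: 0.0
```

```bash
cat >> h.py <<'E'
def go(o,T):
    "tool-frame offset from measured pose to world point T"
    r=R.from_quat(o["tool_rot"]); return r.inv().apply(np.array(T)-o["position"]).round(4), r.as_matrix()[:,0].round(4)
E
python3 - <<'E'
from rig import robot, optics, hand_in
from h import *
o=robot.get_obs(); print(o["position"],o["ft_force"],o["grip_width"],o["q"],go(o,[.4953,.2085,.06]))
E
```

```text
[0.48829159 0.19352597 0.11868543] [-1.23554017 -0.43005908  0.50278755] 0.0004119313609702382 [ 1.64494256e-01  5.52775094e-01  1.76814760e+00 -2.02437299e-04
  8.34166152e-01  1.95555734e+00] (array([ 0.0043, -0.0164,  0.0586]), array([ 0.9758, -0.2184, -0.0125]))
```

```bash
python3 nudge.py '[[0.004,-0.0164,0.018,0],[0,0,0.03,0],[0,0,0.018,0],[0,0,0,0],[0,0,0,0]]' 0
python3 - <<'E'
from rig import robot, optics, hand_in
from h import *
o=robot.get_obs(); print(o["position"],o["ft_force"],go(o,[.4953,.2085,.04]))
c=optics.camera("side"); cv2.imwrite("pics/s2.png",cv2.resize(c["img"][130:250,180:340],None,fx=5,fy=5)[:,:,::-1])
E
```

```text
time: 3.47
position: [0.5007, 0.2098, 0.0592]
tool_rot: [0.994, -0.109, 0.0, 0.0]
ft_force: [-0.5, -0.4, 0.7]
grip_width: 0.0007
grip_force: 0.0
[0.50068926 0.20983985 0.05922447] [-0.53599843 -0.35255041  0.70123958] (array([-0.005 ,  0.0025,  0.0192]), array([ 0.9762, -0.2171,  0.    ]))
```

View pics/s2.png

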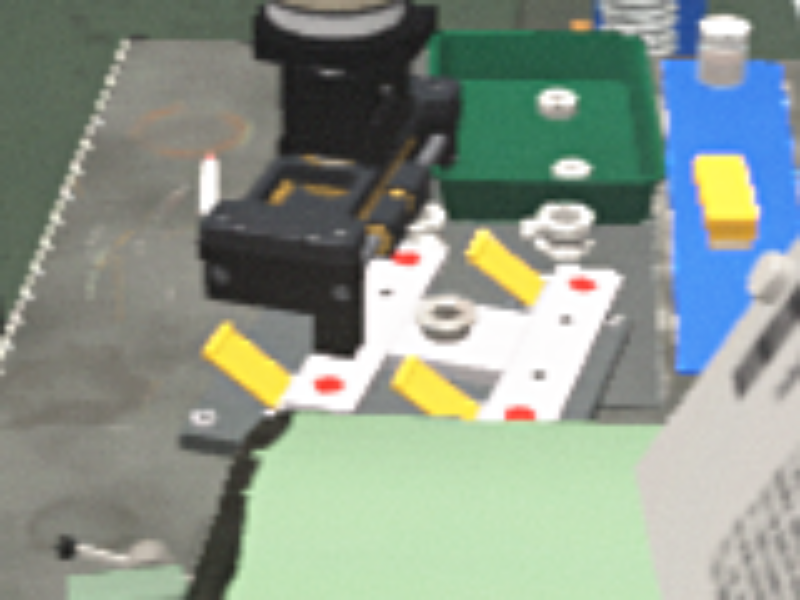

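The fingertip stands about 2 cm above the near right spot, with its tip at (340,350) in the crop. Correct and descend.

```bash
python3 nudge.py '[[-0.005,0.0025,0,0],[0,0,0.007,0],[0,0,0.007,0],[0,0,0,0],[0,0,0,0]]'; python3 nudge.py '[[0,0,0.002,0],[0,0,0.002,0],[0,0,0.001,0],[0,0,0,0],[0,0,0,0]]';python3 nudge.py '[[0,0,0.001,0],[0,0,0.001,0],[0,0,0,0]]'
```

```text
time: 3.93
position: [0.4944, 0.2084, 0.0444]
tool_rot: [0.994, -0.109, -0.0, 0.0]
ft_force: [-0.3, -0.2, 0.3]
grip_width: 0.0005
grip_force: 0.0
time: 4.35
position: [0.495, 0.2086, 0.0404]
tool_rot: [0.994, -0.109, 0.0, -0.0]
ft_force: [-0.8, -1.3, 6.8]
grip_width: 0.0002
grip_force: 3.4
time: 4.6
position: [0.495, 0.2085, 0.0403]
tool_rot: [0.994, -0.109, 0.001, -0.0]
ft_force: [-5.3, -1.9, 21.7]
grip_width: 0.0002
grip_force: 10.6
```

Near right is rigid: 22 N with no sink. Next is near left.

```bash
python3 nudge.py '[[0,0,-0.018,0],[0,0,-0.018,0],[0,-0.028,0,0],[0,-0.028,0,0],[0,-0.028,0,0],[0,-0.028,0,0],[0,-0.028,0,0],[0,0,0.015,0],[0,0,0.01,0],[0,0,0,0],[0,0,0,0]]';python3 - <<'E'
from rig import robot, optics, hand_in
from h import *
o=robot.get_obs(); print(o["position"],o["ft_force"],go(o,[.5257,.3452,.04]))
E
```

```text
time: 5.52
position: [0.5237, 0.344, 0.0473]
tool_rot: [0.994, -0.11, -0.002, 0.001]
ft_force: [0.3, 1.1, 0.5]
grip_width: 0.0006
grip_force: 0.0
[0.52374475 0.34397296 0.04731042] [0.34082898 1.10565639 0.46758426] (array([ 0.0017, -0.0016,  0.0073]), array([ 0.9759, -0.218 , -0.0031]))
```

```bash
python3 nudge.py '[[0.001,-0.001,0.003,0],[0,0,0.003,0],[0,0,0.002,0],[0,0,0,0],[0,0,0,0]]';python3 nudge.py '[[0,0,0.001,0],[0,0,0,0],[0,0,0,0]]'
```

```text
time: 5.93
position: [0.5265, 0.3456, 0.0407]
tool_rot: [0.994, -0.11, 0.0, -0.0]
ft_force: [-0.1, -0.1, 1.1]
grip_width: 0.001
grip_force: 0.0
time: 6.18
position: [0.5266, 0.3457, 0.0404]
tool_rot: [0.994, -0.109, 0.0, 0.0]
ft_force: [-0.9, -1.3, 5.5]
grip_width: 0.0007
grip_force: 2.8
```

```bash
python3 nudge.py '[[0,0,0.001,0],[0,0,0,0]]';python3 nudge.py '[[0,0,-0.018,0],[0,0,-0.018,0],[0.025,0,0,0],[0.025,0,0,0],[0.025,0,0,0],[0.025,0,0,0],[0,0,0.014,0],[0,0,0.012,0],[0,0,0,0],[0,0,0,0]]';python3 - <<'E'
from rig import robot, optics, hand_in
from h import *
o=robot.get_obs(); print(o["position"],o["ft_force"],go(o,[.6233,.3235,.04]))
E
```

```text
time: 6.35
position: [0.5266, 0.3458, 0.0404]
tool_rot: [0.994, -0.109, 0.0, 0.0]
ft_force: [-2.7, -2.6, 11.4]
grip_width: 0.0006
grip_force: 5.5
time: 7.18
position: [0.6208, 0.3239, 0.0463]
tool_rot: [0.994, -0.109, -0.003, 0.001]
ft_force: [-0.2, -1.2, 0.2]
grip_width: 0.0003
grip_force: 0.0
[0.62084721 0.32390721 0.04629904] [-0.18801091 -1.21666802  0.19938627] (array([ 0.0025, -0.0002,  0.0063]), array([ 0.9762, -0.2168, -0.0053]))
```

Near left is rigid at 11 N. Next is far left.

```bash
python3 nudge.py '[[0,0,0.003,0],[0,0,0.002,0],[0,0,0.002,0],[0,0,0,0],[0,0,0,0]]';python3 nudge.py '[[0,0,0.001,0],[0,0,0.001,0],[0,0,0,0],[0,0,0,0]]'
```

```text
time: 7.6
position: [0.6238, 0.3243, 0.0417]
tool_rot: [0.994, -0.109, 0.0, -0.0]
ft_force: [-0.1, -0.2, -0.0]
grip_width: 0.0005
grip_force: 0.0
time: 7.93
position: [0.6242, 0.3243, 0.0405]
tool_rot: [0.994, -0.109, 0.0, -0.0]
ft_force: [-1.2, 0.7, 5.2]
grip_width: 0.0002
grip_force: 2.4
```

```bash
python3 nudge.py '[[0,0,0.001,0],[0,0,0,0]]';python3 nudge.py '[[0,0,-0.018,0],[0,0,-0.018,0],[0,0.028,0,0],[0,0.028,0,0],[0,0.028,0,0],[0,0.028,0,0],[0,0.028,0,0],[0,0,0.014,0],[0,0,0.012,0],[0,0,0,0],[0,0,0,0]]';python3 - <<'E'
from rig import robot, optics, hand_in
from h import *
o=robot.get_obs(); print(o["position"],o["ft_force"],go(o,[.5929,.1868,.04]))
E
```

```text
time: 8.1
position: [0.6242, 0.3243, 0.0404]
tool_rot: [0.994, -0.109, 0.0, -0.0]
ft_force: [-1.9, 0.3, 9.0]
grip_width: 0.0006
grip_force: 4.7
time: 9.02
position: [0.5929, 0.1879, 0.0474]
tool_rot: [0.994, -0.109, -0.001, 0.0]
ft_force: [0.6, -0.6, 0.3]
grip_width: 0.0004
grip_force: 0.0
[0.59285732 0.18794426 0.04736911] [ 0.58748996 -0.59752729  0.29146359] (array([0.0003, 0.0011, 0.0074]), array([ 0.9762, -0.2171, -0.002 ]))
```

Far left is rigid too, so the far right corner should give. I'll press it to check.

```bash
python3 nudge.py '[[0,0,0.003,0],[0,0,0.003,0],[0,0,0.002,0],[0,0,0,0],[0,0,0,0]]';python3 nudge.py '[[0,0,0.001,0],[0,0,0.001,0],[0,0,0,0],[0,0,0,0]]';python3 nudge.py '[[0,0,0.001,0],[0,0,0.001,0],[0,0,0,0],[0,0,0,0]]'
```

```text
time: 9.43
position: [0.5936, 0.1879, 0.0406]
tool_rot: [0.994, -0.109, 0.0, -0.0]
ft_force: [-0.1, -0.4, 0.2]
grip_width: 0.0008
grip_force: 0.0
time: 9.77
position: [0.5938, 0.1876, 0.0389]
tool_rot: [0.994, -0.11, 0.0, -0.0]
ft_force: [-0.8, 0.5, 2.4]
grip_width: 0.0005
grip_force: 1.3
time: 10.1
position: [0.5939, 0.1874, 0.0368]
tool_rot: [0.994, -0.109, 0.0, -0.0]
ft_force: [0.6, 0.2, 3.9]
grip_width: 0.0006
grip_force: 2.0
```

Far right sinks. I'll push it the rest of the way to confirm, lift, and go above its tab.

```bash
python3 nudge.py '[[0,0,0.001,0],[0,0,0.001,0],[0,0,0,0],[0,0,0,0]]';python3 nudge.py '[[0,0,-0.02,0],[0,0,-0.022,0],[-0.024,0,0,0],[-0.024,0,0,0],[0,0,0,0],[0,0,0,0],[0,0,0,0]]';python3 - <<'E'
from rig import robot, optics, hand_in
from h import *
o=robot.get_obs(); print(o["position"],o["ft_force"],go(o,[.546,.1972,.03]))
t=optics.camera("top"); print(blobs(t["img"],"red",(200,175,300,270)),blobs(t["img"],"yel",(200,175,300,275)))
E
```

```text
time: 10.43
position: [0.5941, 0.1874, 0.0359]
tool_rot: [0.994, -0.109, 0.001, -0.0]
ft_force: [-1.6, -1.2, 12.5]
grip_width: 0.0004
grip_force: 5.4
time: 11.02
position: [0.547, 0.1979, 0.0762]
tool_rot: [0.994, -0.109, 0.0, 0.0]
ft_force: [0.8, -0.6, -0.4]
grip_width: 0.0006
grip_force: 0.0
[0.54704394 0.19789864 0.07621123] [ 0.80359844 -0.64645665 -0.36637123] (array([-0.0009,  0.0009,  0.0462]), array([ 9.761e-01, -2.173e-01,  4.000e-04]))
[[226.7 189.6  27. ]
 [217.5 230.   26. ]
 [273.8 242.1  31. ]] [[220.8 207.6 144. ]
 [213.1 247.5 199. ]
 [270.3 257.2 120. ]]
```

```bash
python3 nudge.py '[[-0.001,0.001,0.01,0],[0,0,0.008,0],[0,0,0.006,0],[0,0,0.006,0],[0,0,0.005,0],[0,0,0.005,0],[0,0,0.003,0],[0,0,0,0],[0,0,0,0]]';python3 nudge.py '[[0,0,0.002,0],[0,0,0.002,0],[0,0,0,0],[0,0,0,0]]'
```

```text
time: 11.82
position: [0.5455, 0.1971, 0.0328]
tool_rot: [0.994, -0.109, -0.0, 0.0]
ft_force: [-0.3, -0.2, 0.2]
grip_width: 0.0005
grip_force: 0.0
time: 12.15
position: [0.5458, 0.1971, 0.03]
tool_rot: [0.994, -0.109, 0.0, -0.0]
ft_force: [-1.4, -0.6, 4.2]
grip_width: 0.0004
grip_force: 2.3
```

```bash
python3 nudge.py '[[0,0,0.001,0],[0,0,0.001,0],[0,0,0,0],[0,0,0,0]]';python3 nudge.py '[[0,0,0.0005,0],[0,0,0,0],[0,0,0,0]]'
```

```text
time: 12.48
position: [0.5459, 0.1972, 0.0298]
tool_rot: [0.994, -0.109, 0.001, -0.0]
ft_force: [-3.2, -1.2, 16.9]
grip_width: 0.0002
grip_force: 8.2
time: 12.73
position: [0.5459, 0.1972, 0.0297]
tool_rot: [0.994, -0.109, 0.001, -0.0]
ft_force: [-4.1, -0.5, 19.6]
grip_width: 0.0004
grip_force: 9.7
```

Hard stop, so the tab is flat. I'll lift straight up, back away to the robot's side and check.

```bash
python3 nudge.py '[[0,0,-0.015,0],[0,0,-0.03,0],[0,0,-0.035,0],[0,0,-0.035,0],[0,0,-0.035,0],[0,0,-0.035,0],[-0.035,0.02,0,0],[-0.035,0.03,0,0],[-0.03,0.035,0,0],[0,0.04,0,0],[0,0.04,0,0],[0,0,0,0],[0,0,0,0]]';python3 - <<'E'
from rig import robot, optics, hand_in
from h import *
t=optics.camera("top");s=optics.camera("side"); 
for c,b,d in((t,(200,175,300,275),"t"),(s,(215,165,320,225),"s")): print(blobs(c["img"],"red",b,2),blobs(c["img"],"yel",b))
a=cv2.resize(t["img"][170:290,190:310],(400,400)); b=cv2.resize(s["img"][160:240,210:330],(390,260)); b=cv2.copyMakeBorder(b,0,140,0,0,0)
cv2.imwrite("pics/end.png",np.hstack([a,b])[:,:,::-1])
E
```

```text
time: 13.82
position: [0.4195, 0.0608, 0.2122]
tool_rot: [0.994, -0.112, 0.0, -0.0]
ft_force: [0.8, -0.2, -0.3]
grip_width: 0.0003
grip_force: 0.0
[[226.7 189.6  27. ]
 [283.  202.2  26. ]
 [217.5 230.   26. ]
 [273.8 242.5  28. ]] [[222.5 207.2 191. ]
 [278.9 221.7 227. ]
 [213.1 247.5 199. ]
 [269.9 260.4 203. ]]
[[221.5 181.    2. ]
 [261.  181.4   8. ]
 [296.  186.5   8. ]
 [245.  206.5  10. ]
 [283.5 212.5  12. ]] [[245.9 178.   88. ]
 [280.8 183.6  83. ]
 [228.9 202.6 126. ]
 [264.6 211.4  37. ]]
```

View pics/end.png

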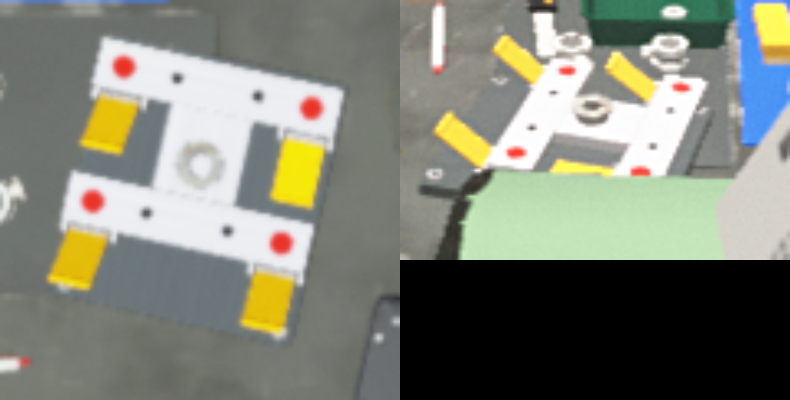

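The far right tab now lies flat (top view around (279,222)). The other three tabs and all four spots haven't moved.

```bash
python3 -c "from rig import robot, optics, hand_in; print(hand_in())"
```

```text
the job is handed in; nothing more can be done
None
```

The far right corner was the one that gave; its shim tab is pressed flat, the other three tabs still stand, the plate has not shifted, and the job was handed in at about 14 s with the arm clear.

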